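Tip the recorded tile fragments into the discard box

TASK

Bring the empty dark grey box squarely up against the two rubber stops under the open end of the sorting tray, pushing it home until it is felt to touch them but without ramming. Then push down on the tray's flange beside the open end until the rubber strip under its lip comes to rest on the box's rim, keep it pressed there lightly (about half a kilo on the rim) until all four tile fragments have slid into the box and for a moment after, and ease the tray back up to level by hand instead of letting it spring back; leave the bowl, jar and brush alone.

Things in the scene. Friction and masses are not known exactly. Their poses are not given: they have to be found in the camera images.
- stand: Blue-grey welded stand of the tipping sorting tray, screwed to the bench. Origin on the bench straight below the tray's axle; x level towards the tray's open end, z up; the axle runs along y, 138 mm up. Its parts lie within x -180 to 100 mm, y -102 to 102 mm.
- dock (a point): Point on the bench midway between the two rubber stops, in the plane of their faces (100 mm from the stand's origin along its x; same axes). Stops: 24 mm discs 30 mm up, 60 mm either side. The box is home with one end wall flat on both, centred sideways within 10 mm, so its centre is then 75 mm beyond this point along x.
- tray (a joint): Tilt of the tray about the axle (rad): 0 level on its rear rest, growing as the open end goes down, limit 0.75. A torsion spring returns it: some 5 to 10 N of push at a press point tilts and holds it; let go, it snaps back. With the box home the rest strip under the lip lands on the box's near rim somewhere between 0.47 and 0.57. Easing back means slower than 2 rad/s.
- press_left (a point): Press point on the top face of the tray's side flange on the stand's +y side, near the open end: 100 mm before the axle, 92 mm sideways, 46 mm above the axle when level; moves with the tray. x along the tray to the open end, z normal to the flange. Flange: 30 mm wide (78 to 108 mm from the middle), from 150 mm behind the axle to 120 mm before it.
- press_right (a point): The same press point on the flange of the stand's -y side. Once the strip is on the rim the push rises steeply, 5 N or more per mm; each newton on the rim costs about 1.2 N of push. Wanted on the rim: 2 to 12 N. Over 25 N between box and tray or stops, or over 30 N of fingers on the tray, bends things.
- lip (a point): Middle of the floor's lower edge at the tray's open end: 140 mm before the axle, 10 mm above it when level. Pan 156 mm wide, walls 30 mm high, none at this end. Under the lip a black rubber rest strip (110 to 136 mm before the axle) is set up or down by wing nuts: 4 to 12 mm below the floor, different each time. It, not the bare floor, lands on the box's rim.
- box_mid (a point): Centre, 40 mm up, of the empty dark grey plastic box: 150 mm along its x, 200 mm along y, 80 mm high, walls 5 mm, 0.4 kg, loose on the bench. Round its top a rim 10 mm wide and high stands out 5 mm; on the end walls (rim middle at x = 75 and -75 mm, 75 mm above the bench) it can be pinched from above, one finger inside. Both ends are alike.
- frag1_mid (a point): Middle of tile fragment 1 of 4: flat orange-brown fired-clay piece about 55 x 43 x 14 mm, about 60 g; starts lying on the rear part of the tray's floor. It slides by itself once the tray is tilted some 0.25 to 0.38 rad.
- frag2_mid (a point): Middle of tile fragment 2 of 4: flat orange-brown fired-clay piece about 55 x 43 x 14 mm, about 60 g; starts lying on the rear part of the tray's floor. It slides by itself once the tray is tilted some 0.25 to 0.38 rad.
- frag3_mid (a point): Middle of tile fragment 3 of 4: flat orange-brown fired-clay piece about 55 x 43 x 14 mm, about 60 g; starts lying on the rear part of the tray's floor. It slides by itself once the tray is tilted some 0.25 to 0.38 rad.
- frag4_mid (a point): Middle of tile fragment 4 of 4: flat orange-brown fired-clay piece about 55 x 43 x 14 mm, about 60 g; starts lying on the rear part of the tray's floor. It slides by itself once the tray is tilted some 0.25 to 0.38 rad.
- bowl_mid (a point): Middle of a red plastic mixing bowl, 120 mm wide, 65 mm high; bystander.
- jar_mid (a point): Middle of a clear lidded jar, 64 mm wide, 85 mm high; bystander.
- brush_mid (a point): Middle of a brush lying on the bench, 170 mm long; bystander.
There are look-alikes about, which are no part of the job. What is shaped like the part that bears frag1_mid but turquoise is not meant. Leave any turquoise look-alike of the part that bears frag2_mid alone.

How it is judged:
By the outcome, as a careful person would: the job done as asked, in the order asked, and still so for the second after the job is handed in, with the robot touching nothing.
It also fails if it takes over 72 s, if anything falls off the work surface, if the arm or the gripper's body presses on something with over 40 N, if the wrist force passes 120 N, or if a joint passes its speed limit or range.

ROBOT

A 6-joint arm with a two-finger parallel gripper is mounted at the origin on the work surface. World frame = base frame: x ahead of the robot, y to its left, z up, the work surface at z = 0. Lengths are in m, angles in degrees, forces in N, time in s.
With the tool pointing down it reaches from about 0.3 to 0.875 m from the base axis. Payload 6.4 kg.
Tool frame: the origin (TCP) lies at the very end of the fingers, on their centre line; the grasp point (between the pads) lies 19 mm behind it; z points along the fingers, x is the direction in which the jaws open and shut, and the axes are right-handed (so a half turn about z gives the same grasp; the last joint's range is limited). The gripper opens to 85 mm and grips with 20 to 120 N. Pads are 22 mm wide; open, the fingers measure 114 mm over their backs; the gripper's body (76 mm by 85 mm) begins 54 mm behind the grasp point. The pads swing forward as they close: fully open they stand 13 mm farther back than shut.
Start: joints at [-76.564, 10.359, 92.074, -0, 77.567, -11.82], TCP at [0.245, -0.52, 0.231] pointing down, gripper open.
Joint ranges: [-171.53, 171.53], [-51.25, 118.39], [17.06, 147.69], [-65.23, 245.23], [0, 150.52], [-178.68, 178.68]. Speed limits (degrees/s): [147.25, 147.25, 172.46, 180, 180, 180].

INTERFACE

Orientations are given as [roll, pitch, yaw] about the fixed x, y, z axes, in that order (R = Rz(yaw) Ry(pitch) Rx(roll)).
In Python, from cell import r gives the robot as it stands. The module is installed in compiled form; this text tells all that it offers.
- The arm moves only by the tool servo_tool, never from a script. Its argument "commands" is a list of rows, each a list of 2 entries, a list of its own where there are three numbers: the shift along the tool's x, y, z in cm, then the turn, a rotation vector about the tool's x, y, z in degrees. A call has exactly 5 rows; each row is the pose to reach, as a shift and turn from the pose commanded when the call began, along the tool's axes at that moment; what a row does not reach only later rows make up. A row lasts 1/10 s, in which the tool goes at most 50 mm and 8.59 degrees, less where a joint would pass 70% of its speed; a pose out of reach is approached as far as the arm can. A call with a gripper value outside its range is refused whole. "hand" is the opening in per cent of the stroke, from 0 (shut) to 100 (fully open), set as the call begins (left out, the last holds). The fingers move at their own pace and stop on an object; "grip_force" is the grip in N (left out, the last holds). Time passes only in rows, so rows that repeat a pose let the fingers close, or fill a call up. It gives the time, the measured TCP pose, the force and the opening at its end, in the units of the state.
- r.state(): the state, without advancing time (a new reading comes with each control period).
- r.read_camera(name): name is "scene" or "top"; returns a dict with "img" (400x640x3 uint8, blue, green, red), "range_z" (400x640 float32, m along the optical axis (not along the pixel's ray), 0 where there is no reading), "intrinsics" (3x3 intrinsics, pixels), "position" and "rotation" of the camera in the world. Camera axes: x right, y down, z forward; pixel columns grow to the right and rows downward; lengths in m; the calibration is good to about 2 mm. A picture is of the moment at which its call begins.
- r.close_job(): hands the job in, once; it reports no verdict.
The state is a dict: "clock": time; "joint_positions": joint angles; "qd": joint speeds; "tau": joint torques, N m; "tcp_pos": TCP position; "tool_rot": TCP orientation; "wrist_force": force on the tool from outside, world axes, zero at the start; "moment": the same for the moment, N m; "finger_gap": finger opening in m.
Only numpy, scipy, OpenCV 4.12 (cv2) and the standard library are available. Lean on these libraries where they do the work, as an engineer would, in place of code of your own. Each camera call takes 0.05 s, during which the arm holds its last target.

## Working session

There is one attempt and no reset: what is moved stays moved. The work goes in short steps, Python scripts to look and compute and a tool call to move; the robot and the scene stay as the last step left them, time stands still between calls to the robot, and variables do not carry over. Pictures are saved under pics/ and viewed, and the job is handed in when it is done.

Besides the shell and the picture viewer there is one more tool, called after "Emit:" as name([rows], argument=value, ...), one row to a line, values as JSON. servo_tool: Moves the arm, as the interface text tells. Its arguments: {"type":"object","properties":{"commands":{"type":"array"},"hand":{"type":"number"},"grip_force":{"type":"number"}},"required":["commands"]}

```bash
mkdir -p pics; cat > h.py <<'E'
from cell import r
import numpy as np, cv2, pickle
def shot(name,tag):
    c=r.read_camera(name); cv2.imwrite(f'pics/{tag}.png',c['img']); pickle.dump(dict(c),open(f'{tag}.pkl','wb')); return c
def pts(c):
    K=c['intrinsics'];z=c['range_z'];v,u=np.mgrid[0:z.shape[0],0:z.shape[1]]
    p=np.stack([(u-K[0,2])/K[0,0]*z,(v-K[1,2])/K[1,1]*z,z],-1)
    P=p@np.array(c['rotation']).T+np.array(c['position']); P[z==0]=np.nan; return P
E
python3 - <<'E'
from h import *
print(r.state())
for n in('scene','top'):
    c=shot(n,n+'0'); print(n,c['position'],np.round(c['rotation'],3).tolist(),c['intrinsics'].tolist())
E
```

```text
{'clock': 0.0, 'joint_positions': array([-7.65647716e+01,  1.04001557e+01,  9.21335955e+01,  1.42600225e-03,
        7.75674519e+01, -1.18202304e+01]), 'qd': array([ 0.0041581 ,  0.07047704, -0.04023281,  0.08924624,  0.06165503,
        0.00515601]), 'tau': array([ 1.40079883e-03, -4.44866860e+01, -3.51339483e+01, -3.84492305e-04,
        9.04290006e-03,  8.66213895e-06]), 'tcp_pos': array([ 0.2452145 , -0.51946677,  0.23038485]), 'tool_rot': array([-1.79977907e+02,  9.87719316e-02, -6.47448303e+01]), 'wrist_force': array([ 0.25335478, -0.42493312, -0.29573812]), 'moment': array([-0.01675015, -0.04936254,  0.0101443 ]), 'finger_gap': 0.0855855243924112}
scene [1.1069695  0.5847138  0.76574492] [-127.224, 1.349, 133.218] [[397.48159876330647, 0.0, 317.0071857862731], [0.0, 397.48159876330647, 199.14149376277112], [0.0, 0.0, 1.0]]
top [0.42399639 0.02568249 1.47223487] [-175.679, -1.099, -90.519] [[500.01508456992855, 0.0, 313.28238293079175], [0.0, 500.01508456992855, 198.2226642561503], [0.0, 0.0, 1.0]]
```

View pics/scene0.png

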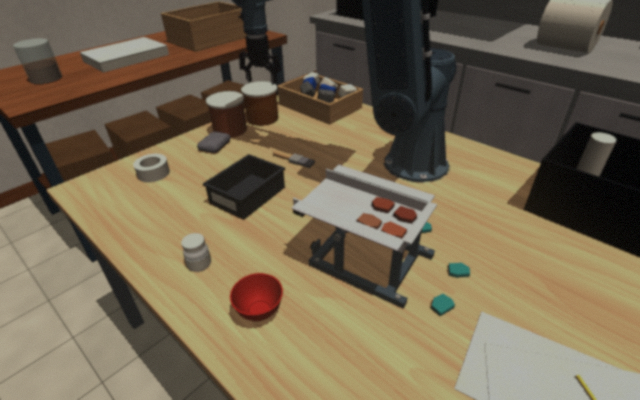

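View pics/top0.png

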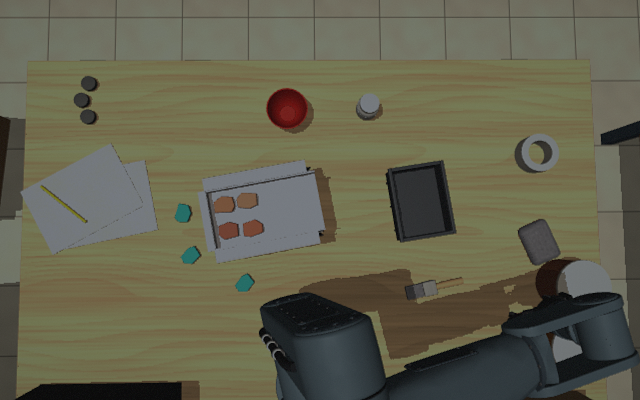

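Top view: tray at about (265,212), open end to the right (-y). The box (420,200) lies beyond it, already roughly aligned. The orange fragments are in the tray at (223,204), (247,200), (229,230) and (253,228). The turquoise look-alikes on the bench are at (183,213), (191,255) and (245,283). The only dark grey box on the bench is at (420,200); the grey block at (538,242) is solid. Next I measure poses.

```bash
cat >> h.py <<'E'
from scipy.spatial.transform import Rotation as Ro
def pts(c):
    K=c['intrinsics'];z=c['range_z'];v,u=np.mgrid[0:z.shape[0],0:z.shape[1]]
    p=np.stack([(u-K[0,2])/K[0,0]*z,(v-K[1,2])/K[1,1]*z,z],-1)
    P=p@Ro.from_euler('xyz',c['rotation'],degrees=True).as_matrix().T+np.array(c['position']); P[z==0]=np.nan; return P
def rect(P,m):
    xy=P[m][:,:2].astype(np.float32); R=cv2.minAreaRect(xy); return R
E
python3 - <<'E'
from h import *
c=pickle.load(open('top0.pkl','rb'));P=pts(c)
print('bench',np.round(P[[150,320,280],[350,150,60]],3))
sub=lambda v0,v1,u0,u1:(slice(v0,v1),slice(u0,u1))
# box rim
M=np.zeros(P.shape[:2],bool);M[150:250,375:465]=1
z=P[...,2]
m=M&(z>.068)&(z<.095);print('boxrim',m.sum(),rect(P,m),np.nanmedian(z[m]))
m2=M&(z>.02)&(z<.095);print('boxall',rect(P,m2))
print('box corners',np.round(cv2.boxPoints(rect(P,m)),3).tolist())
M=np.zeros(P.shape[:2],bool);M[150:270,190:335]=1
m=M&(z>.1)
print('tray',m.sum(),rect(P,m),np.round(cv2.boxPoints(rect(P,m)),3).tolist())
for (u,v) in [(260,170),(300,170),(225,182),(270,252),(310,240),(240,256),(300,205),(315,215),(290,190),(305,182)]:
    print((u,v),np.round(P[v,u],3))
h,e=np.histogram(z[m],bins=np.arange(.1,.21,.004));print(list(zip(np.round(e,3),h)))
im=cv2.resize(c['img'][140:270,170:470],None,fx=2.6,fy=2.6,interpolation=2);cv2.imwrite('pics/crop0.png',im)
s=pickle.load(open('scene0.pkl','rb'));im=cv2.resize(s['img'][140:310,180:450],None,fx=2.9,fy=2.9,interpolation=2);cv2.imwrite('pics/crop1.png',im)
E
```

```text
bench [[ 0.678 -0.114  0.002]
 [ 0.187  0.47   0.001]
 [ 0.304  0.728  0.005]]
boxrim 993 ((0.5198343992233276, -0.3075258135795593), (0.20990264415740967, 0.1641613394021988), 8.65048885345459) 0.07868048500910718
boxall ((0.5198343992233276, -0.3075258135795593), (0.20990264415740967, 0.1641613394021988), 8.65048885345459)
box corners [[0.40400001406669617, -0.24199999868869781], [0.42800000309944153, -0.40400001406669617], [0.6359999775886536, -0.37299999594688416], [0.6110000014305115, -0.210999995470047]]
tray 9854 ((0.4904060959815979, 0.13431015610694885), (0.22246092557907104, 0.30728811025619507), 10.348264694213867) [[0.3529999852180481, 0.26499998569488525], [0.4090000092983246, -0.03700000047683716], [0.6269999742507935, 0.003000000026077032], [0.5720000267028809, 0.3050000071525574]]
(260, 170) [0.596 0.138 0.181]
(300, 170) [0.595 0.034 0.182]
(225, 182) [0.565 0.228 0.183]
(270, 252) [0.384 0.112 0.179]
(310, 240) [0.414 0.009 0.181]
(240, 256) [0.374 0.189 0.178]
(300, 205) [0.506 0.035 0.154]
(315, 215) [ 0.479 -0.005  0.157]
(290, 190) [0.546 0.061 0.148]
(305, 182)
[... 257 characters left out ...]
(np.float64(0.128), np.int64(0)), (np.float64(0.132), np.int64(0)), (np.float64(0.136), np.int64(3)), (np.float64(0.14), np.int64(21)), (np.float64(0.144), np.int64(622)), (np.float64(0.148), np.int64(2485)), (np.float64(0.152), np.int64(1652)), (np.float64(0.156), np.int64(290)), (np.float64(0.16), np.int64(442)), (np.float64(0.164), np.int64(578)), (np.float64(0.168), np.int64(159)), (np.float64(0.172), np.int64(63)), (np.float64(0.176), np.int64(582)), (np.float64(0.18), np.int64(1906)), (np.float64(0.184), np.int64(963)), (np.float64(0.188), np.int64(87)), (np.float64(0.192), np.int64(1)), (np.float64(0.196), np.int64(0)), (np.float64(0.2), np.int64(0)), (np.float64(0.204), np.int64(0))]
```

View pics/crop0.png

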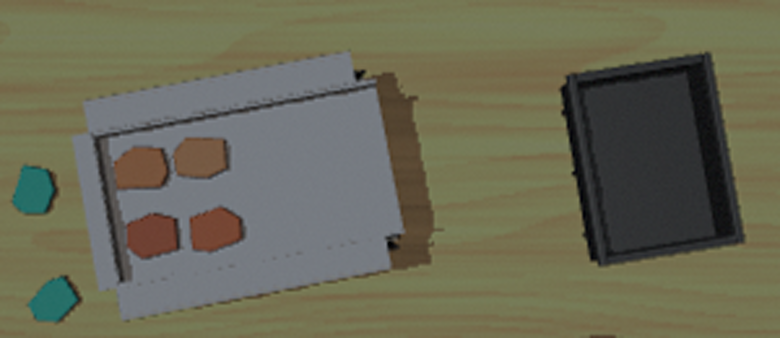

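View pics/crop1.png

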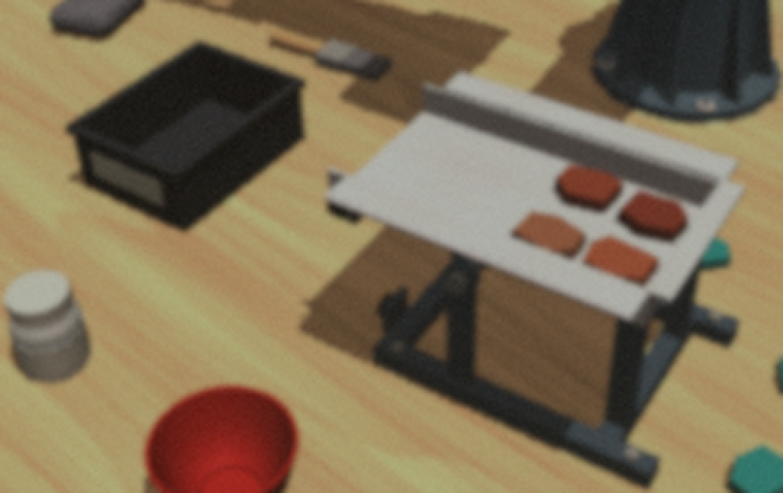

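```bash
cat >> h.py <<'E'
def frame_fit(P,m,dirdeg):
    """robust rect: rotate by dirdeg, per-bin extreme edges, line fits"""
    pass
def togo(pos,yaw,st=None,tilt=None):
    st=st or r.state(); R=Ro.from_euler('xyz',st['tool_rot'],degrees=True)
    d=R.inv().apply(np.array(pos)-st['tcp_pos'])*100
    T=Ro.from_euler('xyz',[180,0,yaw],degrees=True) if tilt is None else tilt
    print('shift cm',np.round(d,2),'rotvec',np.round(((R.inv()*T).as_rotvec(degrees=True)),2),'| tcp',np.round(st['tcp_pos'],4),'rot',np.round(st['tool_rot'],2),'F',np.round(st['wrist_force'],2),'gap',round(st['finger_gap'],4),'t',st['clock'])
def edges(P,m,ang,along):
    a=np.radians(ang);e=np.array([np.cos(a),np.sin(a)]);n=np.array([-e[1],e[0]])
    q=P[m][:,:2];s=q@e;t=q@n
    if along=='y': s,t=t,s
    # edges in t as function of s
    b=np.arange(s.min()+.015,s.max()-.015,.004);lo=[];hi=[];c=[]
    for x in b:
        k=(s>=x)&(s<x+.004)
        if k.sum()>3: lo.append(t[k].min());hi.append(t[k].max());c.append(x+.002)
    out=[]
    for y in(lo,hi):
        y=np.array(y);cc=np.array(c);k=np.abs(y-np.median(y))<.02
        for _ in range(3):
            p=np.polyfit(cc[k],y[k],1);k=np.abs(y-np.polyval(p,cc))<.004
        out.append((round(np.degrees(np.arctan(p[0])),2),round(np.polyval(p,np.mean(c)),4),int(k.sum()),len(c)))
    return out
E
python3 - <<'E'
from h import *
c=pickle.load(open('top0.pkl','rb'));P=pts(c);z=P[...,2]
M=np.zeros(z.shape,bool);M[150:250,375:465]=1;m=M&(z>.068)&(z<.095)
A=-81.35
print('box sides (ang err,offset) ',edges(P,m,A,'x'),edges(P,m,A,'y'))
M=np.zeros(z.shape,bool);M[150:270,190:335]=1;m=M&(z>.173)&(z<.19)
B=-79.65
print('flange',edges(P,m,B,'x'),edges(P,m,B,'y'))
m=M&(z>.135)&(z<.16);print('floor',edges(P,m,B,'x'),edges(P,m,B,'y'))
E
```

```text
box sides (ang err,offset)  [(np.float64(0.09), np.float64(0.364), 34, 34), (np.float64(0.21), np.float64(0.5712), 34, 34)] [(np.float64(0.0), np.float64(0.3017), 45, 45), (np.float64(-0.28), np.float64(0.4602), 45, 45)]
flange [(np.float64(0.02), np.float64(0.3965), 68, 70), (np.float64(-0.04), np.float64(0.6159), 68, 70)] [(np.float64(0.06), np.float64(-0.1965), 40, 49), (np.float64(-0.05), np.float64(-0.1765), 36, 49)]
floor [(np.float64(0.01), np.float64(0.4337), 63, 65), (np.float64(0.04), np.float64(0.5801), 63, 65)] [(np.float64(-0.26), np.float64(-0.1764), 37, 38), (np.float64(-0.1), np.float64(0.1085), 37, 38)]
```

```bash
cat >> h.py <<'E'
def ax(d): a=np.radians(d); return np.array([np.cos(a),np.sin(a)]),np.array([-np.sin(a),np.cos(a)])
TY=-79.65; E,N=ax(TY); O=-0.0315*E+0.5065*N
def stand(p): d=np.array(p)[:2]-O; return np.array([d@E,d@N])
def world(x,y,z): return np.r_[O+x*E+y*N,z]
E
python3 - <<'E'
from h import *
e,n=ax(-81.35);bc=.38095*e+.4676*n
eb,_=ax(-81.2)
print('origin',O,'box c',bc,'in stand',stand(bc),'home',world(.175,0,0),'pressR',world(.1,-.092,.184),'L',world(.1,.092,.184))
c=pickle.load(open('top0.pkl','rb'));P=pts(c);z=P[...,2]
M=np.zeros(z.shape,bool);M[150:270,190:335]=1;q=P[M&(z>.173)&(z<.19)]
S=np.array([stand(p) for p in q])
for sg in(1,-1):
    k=(sg*S[:,1]>.085)&(sg*S[:,1]<.103);print('flange x range',S[k,0].min(),S[k,0].max(),'z slope',np.polyfit(S[k,0],q[k,2],1))
g=bc+.075*eb;print('grip',g)
togo([g[0],g[1],.13],-81.2)
E
```

```text
origin [0.49259924 0.12198562] box c [ 0.51957546 -0.30629072] in stand [ 0.42615426 -0.05040717] home [ 0.52403987 -0.05016689  0.        ] pressR [0.42006228 0.00708397 0.184     ] L [0.60106835 0.04014155 0.184     ]
flange x range -0.14839545557451614 0.12069927292786997 z slope [0.0014655  0.18283365]
flange x range -0.1498354176945135 0.12054427105027493 z slope [0.00369074 0.18278811]
grip [ 0.5310494  -0.38040785]
shift cm [ -0.38 -31.78  10.06] rotvec [-1.000e-02  9.000e-02  1.645e+01] | tcp [ 0.2452 -0.5196  0.2305] rot [-1.7998e+02  9.0000e-02 -6.4750e+01] F [ 0.31 -1.51  0.64] gap 0.0854 t 0.1
```

Emit:
servo_tool([
  [[0,-5,0],[0,0,4]],
  [[0,-10,1],[0,0,8]],
  [[-0.2,-15,2.5],[0,0,12]],
  [[-0.3,-20,4],[0,0,16.5]],
  [[-0.4,-25,6],[0,0,16.5]],
], hand=50, grip_force=40)

```text
clock: 0.6
tcp_pos: [0.4637, -0.4126, 0.1744]
tool_rot: [-180.0, -0.0, -81.4]
wrist_force: [0.1, -1.0, -0.6]
finger_gap: 0.0426
```

```bash
python3 -c "
from h import *
togo([.531,-.3804,.12],-81.2)"
```

```text
shift cm [-2.17 -7.13  5.44] rotvec [-0.02 -0.04 -0.17] | tcp [ 0.4637 -0.4126  0.1744] rot [-1.7998e+02 -4.0000e-02 -8.1370e+01] F [ 0.09 -1.02 -0.6 ] gap 0.0426 t 0.6
```

Emit:
servo_tool([
  [[-1,-4,2],[0,0,0]],
  [[-2,-7,4],[0,0,0]],
  [[-2.2,-7.1,5.4],[0,0,0]],
  [[-2.2,-7.1,5.4],[0,0,0]],
  [[-2.2,-7.1,5.4],[0,0,0]],
])

```text
clock: 1.1
tcp_pos: [0.5279, -0.3815, 0.1205]
tool_rot: [179.9, 0.0, -81.3]
wrist_force: [0.4, 0.3, -0.6]
finger_gap: 0.0427
```

```bash
python3 -c "
from h import *
togo([.531,-.3804,.056],-81.2)
for n in ('scene','top'): shot(n,n+'1')
c=cv2.imread('pics/scene1.png')[100:260,160:360];cv2.imwrite('pics/s1c.png',cv2.resize(c,None,fx=3.5,fy=3.5))
"
```

```text
shift cm [-0.05 -0.33  6.45] rotvec [ 0.06  0.04 -0.08] | tcp [ 0.5279 -0.3815  0.1205] rot [ 1.7994e+02  4.0000e-02 -8.1280e+01] F [ 0.42  0.27 -0.64] gap 0.0427 t 1.1
```

View pics/s1c.png

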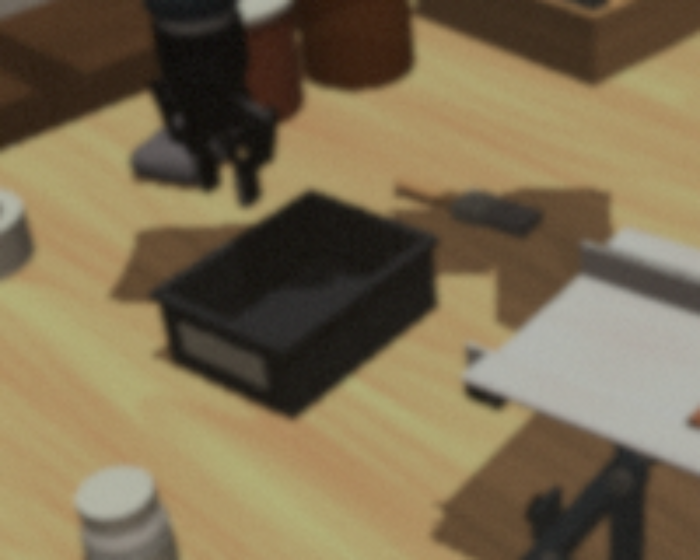

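The crop shows the open fingers above the box's far end wall (about 225,180), with the brush clear at (470,205). I'll descend and pinch.

Emit:
servo_tool([
  [[0,-0.3,1.5],[0,0,0]],
  [[0,-0.3,3],[0,0,0]],
  [[0,-0.3,4.5],[0,0,0]],
  [[0,-0.3,5.7],[0,0,0]],
  [[0,-0.3,6.4],[0,0,0]],
])

```text
clock: 1.7
tcp_pos: [0.5308, -0.3797, 0.0541]
tool_rot: [179.9, 0.1, -81.3]
wrist_force: [-0.1, 0.5, -0.1]
finger_gap: 0.0426
```

Emit:
servo_tool([
  [[0,0,0],[0,0,0]],
  [[0,0,0],[0,0,0]],
  [[0,0,0],[0,0,0]],
  [[0,0,0],[0,0,0]],
  [[0,0,0],[0,0,0]],
], hand=0, grip_force=40)

```text
clock: 2.2
tcp_pos: [0.5322, -0.3808, 0.0572]
tool_rot: [-180.0, -0.0, -81.2]
wrist_force: [0.3, -0.3, -0.1]
finger_gap: 0.0089
```

```bash
python3 -c "
from h import *
togo([.531,-.3804,.056],-81.2)
s=r.state();print(stand(s['tcp_pos']))"
```

```text
shift cm [-0.06  0.11  0.12] rotvec [-0.04 -0.05 -0.04] | tcp [ 0.5322 -0.3808  0.0572] rot [-1.7996e+02 -5.0000e-02 -8.1240e+01] F [ 0.29 -0.26 -0.09] gap 0.0089 t 2.2
[ 0.50173306 -0.05141205]
```

```bash
python3 -c "
from h import *
togo(world(.27,.001,.0572),-79.65)"
```

```text
shift cm [-2.331e+01 -4.600e+00 -2.000e-02] rotvec [-0.04 -0.05 -1.59] | tcp [ 0.5322 -0.3808  0.0572] rot [-1.7996e+02 -5.0000e-02 -8.1240e+01] F [ 0.29 -0.26 -0.09] gap 0.0089 t 2.2
```

Emit:
servo_tool([
  [[-1.0,-0.2,0],[0,0,0]],
  [[-2.5,-0.5,0],[0,0,-0.3]],
  [[-4.5,-0.9,0],[0,0,-0.5]],
  [[-6.5,-1.3,0],[0,0,-0.7]],
  [[-8.5,-1.7,0],[0,0,-0.8]],
])

```text
clock: 2.7
tcp_pos: [0.5359, -0.292, 0.0571]
tool_rot: [-180.0, -0.0, -80.4]
wrist_force: [-0.4, -4.1, 1.7]
finger_gap: 0.0089
```

```bash
python3 -c "
from h import *
togo(world(.27,.001,.0572),-79.65)"
```

```text
shift cm [-14.54  -3.09  -0.02] rotvec [-0.02 -0.03 -0.74] | tcp [ 0.5359 -0.292   0.0571] rot [-1.7998e+02 -3.0000e-02 -8.0390e+01] F [-0.39 -4.1   1.73] gap 0.0089 t 2.7
```

Emit:
servo_tool([
  [[-2.0,-0.4,0],[0,0,-0.2]],
  [[-4.0,-0.9,0],[0,0,-0.4]],
  [[-6.0,-1.3,0],[0,0,-0.7]],
  [[-8.0,-1.7,0],[0,0,-0.7]],
  [[-10,-2.1,0],[0,0,-0.7]],
])

```text
clock: 3.2
tcp_pos: [0.54, -0.1905, 0.0571]
tool_rot: [-180.0, -0.0, -79.7]
wrist_force: [0.2, -6.1, 3.8]
finger_gap: 0.0086
```

```bash
python3 -c "
from h import *
togo(world(.27,.001,.0572),-79.65)"
```

```text
shift cm [-4.59 -1.04 -0.02] rotvec [-0.03 -0.05 -0.07] | tcp [ 0.54   -0.1905  0.0571] rot [-1.7997e+02 -5.0000e-02 -7.9720e+01] F [ 0.19 -6.11  3.82] gap 0.0086 t 3.2
```

Emit:
servo_tool([
  [[-1.3,-0.3,0],[0,0,0]],
  [[-2.5,-0.6,0],[0,0,0]],
  [[-3.4,-0.8,0],[0,0,0]],
  [[-4.0,-1.0,0],[0,0,0]],
  [[-4.0,-1.0,0],[0,0,0]],
])

```text
clock: 3.7
tcp_pos: [0.5427, -0.1492, 0.057]
tool_rot: [-180.0, 0.0, -79.7]
wrist_force: [0.2, -0.7, 6.5]
finger_gap: 0.0092
```

```bash
python3 - <<'E'
from h import *
togo(world(.25,.001,.0572),-79.65)
for n in ('scene','top'): c=shot(n,n+'2')
P=pts(c);cv2.imwrite('pics/t2c.png',cv2.resize(c['img'][140:270,190:440],None,fx=3,fy=3))
s=cv2.imread('pics/scene2.png')[130:310,220:450];cv2.imwrite('pics/s2c.png',cv2.resize(s,None,fx=3.2,fy=3.2))
E
```

```text
shift cm [-2.58 -0.04 -0.02] rotvec [-0.02  0.03 -0.04] | tcp [ 0.5427 -0.1492  0.057 ] rot [-1.7998e+02  3.0000e-02 -7.9690e+01] F [ 0.18 -0.72  6.45] gap 0.0092 t 3.7
```

View pics/t2c.png

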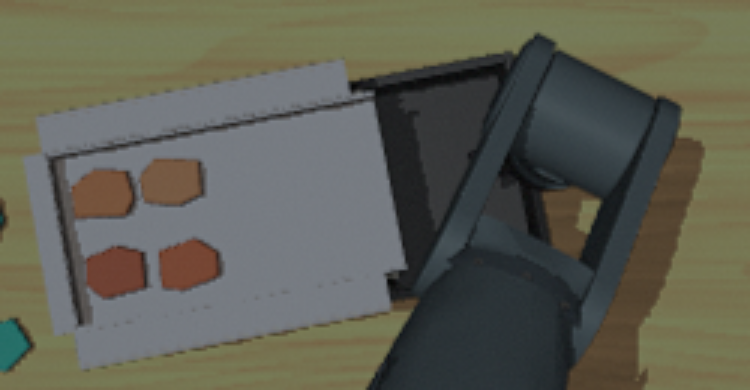

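View pics/s2c.png

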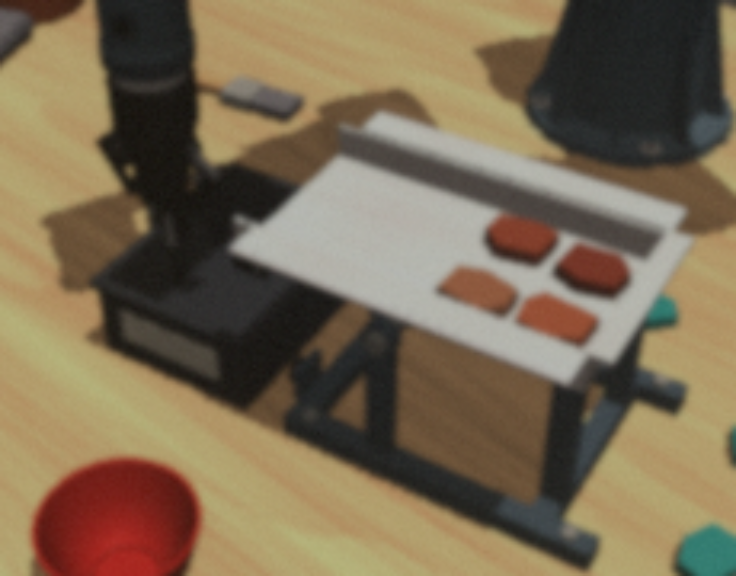

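Emit:
servo_tool([
  [[-0.5,0,-0.04],[0,0,0]],
  [[-1.0,0,-0.04],[0,0,0]],
  [[-1.4,0,-0.04],[0,0,0]],
  [[-1.7,0,-0.04],[0,0,0]],
  [[-1.9,0,-0.04],[0,0,0]],
])

```text
clock: 4.3
tcp_pos: [0.539, -0.1317, 0.057]
tool_rot: [180.0, 0.0, -79.7]
wrist_force: [1.3, -3.2, 2.2]
finger_gap: 0.0087
```

Emit:
servo_tool([
  [[-0.05,0,0],[0,0,0]],
  [[-0.1,0,0],[0,0,0]],
  [[-0.15,0,0],[0,0,0]],
  [[-0.2,0,0],[0,0,0]],
  [[-0.25,0,0],[0,0,0]],
])

```text
clock: 4.8
tcp_pos: [0.5386, -0.1296, 0.057]
tool_rot: [180.0, 0.0, -79.8]
wrist_force: [1.0, -4.6, 1.9]
finger_gap: 0.0095
```

```bash
python3 - <<'E'
from h import *
togo(world(.25,.001,.0572),-79.65)
E
```

```text
shift cm [-0.58 -0.09 -0.02] rotvec [ 0.   0.  -0.1] | tcp [ 0.5386 -0.1296  0.057 ] rot [180.     0.   -79.75] F [ 0.99 -4.57  1.91] gap 0.0095 t 4.8
```

Emit:
servo_tool([
  [[-0.05,0,0],[0,0,0]],
  [[-0.1,-0.02,0],[0,0,0]],
  [[-0.15,-0.04,0],[0,0,0]],
  [[-0.2,-0.06,0],[0,0,0]],
  [[-0.25,-0.08,0],[0,0,0]],
])

```text
clock: 5.3
tcp_pos: [0.5388, -0.127, 0.057]
tool_rot: [180.0, 0.0, -79.7]
wrist_force: [0.1, -4.9, 3.1]
finger_gap: 0.0091
```

Emit:
servo_tool([
  [[-0.03,0,0],[0,0,0]],
  [[-0.06,0,0],[0,0,0]],
  [[-0.09,0,0],[0,0,0]],
  [[-0.12,0,0],[0,0,0]],
  [[-0.15,0,0],[0,0,0]],
])

```text
clock: 5.8
tcp_pos: [0.5388, -0.1255, 0.0571]
tool_rot: [-180.0, 0.0, -79.7]
wrist_force: [1.0, -3.5, 1.5]
finger_gap: 0.009
```

Emit:
servo_tool([
  [[-0.03,0,0],[0,0,0]],
  [[-0.06,0,0],[0,0,0]],
  [[-0.09,0,0],[0,0,0]],
  [[-0.12,0,0],[0,0,0]],
  [[-0.15,0,0],[0,0,0]],
])

```text
clock: 6.3
tcp_pos: [0.5385, -0.124, 0.057]
tool_rot: [-180.0, 0.0, -79.7]
wrist_force: [1.2, -3.5, 1.4]
finger_gap: 0.0093
```

Emit:
servo_tool([
  [[-0.02,0,0],[0,0,0]],
  [[-0.04,0,0],[0,0,0]],
  [[-0.06,0,0],[0,0,0]],
  [[-0.08,0,0],[0,0,0]],
  [[-0.1,0,0],[0,0,0]],
])

```text
clock: 6.8
tcp_pos: [0.5386, -0.1235, 0.0571]
tool_rot: [-180.0, -0.1, -79.7]
wrist_force: [1.8, -7.4, 0.3]
finger_gap: 0.0091
```

```bash
python3 - <<'E'
from h import *
togo(world(.25,.001,.0572),-79.65); print(r.state()['moment'])
E
```

```text
shift cm [ 0.03  0.01 -0.01] rotvec [-0.03 -0.05 -0.09] | tcp [ 0.5386 -0.1235  0.0571] rot [-1.7997e+02 -5.0000e-02 -7.9740e+01] F [ 1.81 -7.37  0.34] gap 0.0091 t 6.8
[-0.81868794 -0.2017796   0.1030991 ]
```

Emit:
servo_tool([
  [[-0.01,0,0],[0,0,0]],
  [[-0.02,0,0],[0,0,0]],
  [[-0.03,0,0],[0,0,0]],
  [[-0.04,0,0],[0,0,0]],
  [[-0.04,0,0],[0,0,0]],
])

```text
clock: 7.3
tcp_pos: [0.5386, -0.1235, 0.0572]
tool_rot: [-180.0, -0.1, -79.7]
wrist_force: [2.0, -6.5, 0.5]
finger_gap: 0.0094
```

```bash
python3 - <<'E'
from h import *
togo(world(.25,.001,.0572),-79.65); print(r.state()['moment'])
E
```

```text
shift cm [0.03 0.01 0.  ] rotvec [-0.04 -0.09 -0.09] | tcp [ 0.5386 -0.1235  0.0572] rot [-1.7996e+02 -9.0000e-02 -7.9740e+01] F [ 1.99 -6.45  0.45] gap 0.0094 t 7.3
[-0.97260559 -0.18821803  0.01356667]
```

Emit:
servo_tool([
  [[-0.02,0,0],[0,0,0]],
  [[-0.04,0,0],[0,0,0]],
  [[-0.06,0,0],[0,0,0]],
  [[-0.08,0,0],[0,0,0]],
  [[-0.08,0,0],[0,0,0]],
])

```text
clock: 7.8
tcp_pos: [0.5386, -0.1234, 0.0574]
tool_rot: [-180.0, -0.2, -79.7]
wrist_force: [1.0, -8.8, 1.3]
finger_gap: 0.0092
```

```bash
python3 - <<'E'
from h import *
togo(world(.25,.001,.0572),-79.65); print(r.state()['moment'])
E
```

```text
shift cm [0.03 0.02 0.02] rotvec [-0.04 -0.15 -0.09] | tcp [ 0.5386 -0.1234  0.0574] rot [-1.7996e+02 -1.5000e-01 -7.9740e+01] F [ 1.04 -8.84  1.29] gap 0.0092 t 7.8
[-1.38742118 -0.13688302 -0.00815406]
```

Emit:
servo_tool([
  [[0.05,0,0],[0,0,0]],
  [[0.1,0,0],[0,0,0]],
  [[0.12,0,0],[0,0,0]],
  [[0.12,0,0],[0,0,0]],
  [[0.12,0,0],[0,0,0]],
])

```text
clock: 8.3
tcp_pos: [0.5386, -0.1235, 0.0572]
tool_rot: [-180.0, -0.0, -79.7]
wrist_force: [1.2, -5.5, 0.8]
finger_gap: 0.0089
```

Emit:
servo_tool([
  [[0,0,0],[0,0,0]],
  [[0,0,0],[0,0,0]],
  [[0,0,0],[0,0,0]],
  [[0,0,0],[0,0,0]],
  [[0,0,0],[0,0,0]],
], hand=35)

```text
clock: 8.8
tcp_pos: [0.5381, -0.1228, 0.0569]
tool_rot: [180.0, 0.0, -79.7]
wrist_force: [-0.4, -0.1, -0.2]
finger_gap: 0.03
```

```bash
python3 - <<'E'
from h import *
togo(world(.25,.001,.25),-79.65)
E
```

```text
shift cm [ 1.000e-01 -1.000e-02 -1.931e+01] rotvec [ 0.02  0.03 -0.08] | tcp [ 0.5381 -0.1228  0.0569] rot [ 1.7998e+02  3.0000e-02 -7.9730e+01] F [-0.38 -0.1  -0.18] gap 0.03 t 8.8
```

Emit:
servo_tool([
  [[0,0,-1.5],[0,0,0]],
  [[0,0,-4.5],[0,0,0]],
  [[0,0,-9],[0,0,0]],
  [[0,0,-14],[0,0,0]],
  [[0,0,-19],[0,0,0]],
])

```text
clock: 9.3
tcp_pos: [0.5379, -0.1228, 0.2501]
tool_rot: [-180.0, -0.0, -79.7]
wrist_force: [1.3, -1.0, 0.6]
finger_gap: 0.03
```

Emit:
servo_tool([
  [[4,2,-1],[0,0,0]],
  [[8,5,-1],[0,0,0]],
  [[11,9,-1],[0,0,0]],
  [[13,13,-1],[0,0,0]],
  [[13,15,-1],[0,0,0]],
], hand=0)

```text
clock: 9.8
tcp_pos: [0.4115, -0.2802, 0.2583]
tool_rot: [180.0, -0.1, -79.9]
wrist_force: [0.4, 0.4, -0.9]
finger_gap: -0.0
```

```bash
python3 - <<'E'
from h import *
togo(world(.1,-.092,.21),-79.65)
for n in ('scene','top'): c=shot(n,n+'3')
P=pts(c);z=P[...,2];S=(P[...,:2]-O);sx=S@E;sy=S@N
cv2.imwrite('pics/t3.png',c['img'])
m=(sx>.15)&(sx<.29)&(abs(sy)<.13)&(z>.068)&(z<.1)
print(m.sum(),edges(P,m,TY,'x'),edges(P,m,TY,'y'))
print('centre y should be',O@N,'far edge should be',O@E+.255)
E
```

```text
shift cm [-28.15  -5.87   4.78] rotvec [ 0.01 -0.1  -0.28] | tcp [ 0.4115 -0.2802  0.2583] rot [ 1.7999e+02 -1.0000e-01 -7.9930e+01] F [ 0.42  0.38 -0.93] gap -0.0 t 9.8
550 [(np.float64(0.14), np.float64(0.4026), 20, 20), (np.float64(-0.3), np.float64(0.61), 20, 20)] [(np.float64(0.16), np.float64(0.215), 46, 46), (np.float64(0.21), np.float64(0.2233), 46, 46)]
centre y should be 0.5065 far edge should be 0.22349999999999998
```

View pics/t3.png

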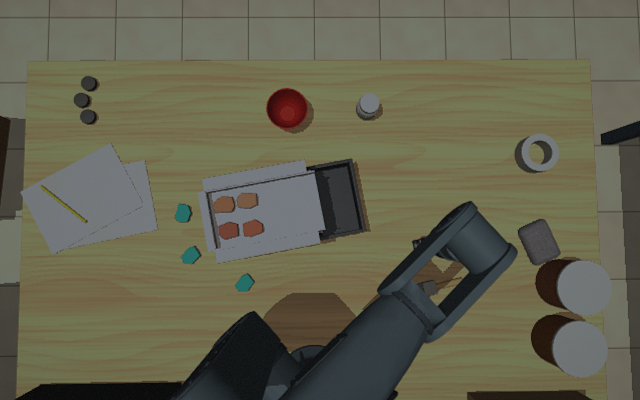

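Top view: box at (337,198) is home. Its centre is 0.2 mm off the tray's middle, its far edge 0.2 mm off the expected line, and it is square within 0.2°. Everything else is untouched. Next I move over press_right.

Emit:
servo_tool([
  [[-4,-1,0],[0,0,0]],
  [[-9,-2,0],[0,0,0]],
  [[-14,-3,0],[0,0,0]],
  [[-19,-4,0],[0,0,0]],
  [[-23,-5,1],[0,0,0]],
])

```text
clock: 10.4
tcp_pos: [0.4231, -0.0398, 0.2492]
tool_rot: [-179.8, -0.1, -79.7]
wrist_force: [1.7, -0.4, 0.6]
finger_gap: 0.0002
```

```bash
python3 - <<'E'
from h import *
togo(world(.1,-.092,.2),-79.65)
E
```

```text
shift cm [-4.68 -0.52  4.92] rotvec [-0.23 -0.09 -0.04] | tcp [ 0.4231 -0.0398  0.2492] rot [-1.7977e+02 -9.0000e-02 -7.9690e+01] F [ 1.68 -0.39  0.56] gap 0.0002 t 10.4
```

Emit:
servo_tool([
  [[-2,-0.2,1],[0,0,0]],
  [[-3.8,-0.4,2.2],[0,0,0]],
  [[-4.7,-0.5,3.4],[0,0,0]],
  [[-4.7,-0.5,4.4],[0,0,0]],
  [[-4.7,-0.5,4.9],[0,0,0]],
])

```text
clock: 10.9
tcp_pos: [0.4185, 0.0046, 0.1972]
tool_rot: [179.9, 0.0, -79.7]
wrist_force: [-0.7, -0.1, -0.4]
finger_gap: -0.0001
```

```bash
python3 - <<'E'
from h import *
togo(world(.1,-.092,.184),-79.65)
E
```

```text
shift cm [-0.21 -0.2   1.32] rotvec [ 0.05  0.01 -0.06] | tcp [0.4185 0.0046 0.1972] rot [ 1.7995e+02  1.0000e-02 -7.9710e+01] F [-0.73 -0.13 -0.39] gap -0.0001 t 10.9
```

Emit:
servo_tool([
  [[-0.2,-0.2,0.3],[0,0,0]],
  [[-0.2,-0.2,0.6],[0,0,0]],
  [[-0.2,-0.2,0.9],[0,0,0]],
  [[-0.2,-0.2,1.1],[0,0,0]],
  [[-0.2,-0.2,1.2],[0,0,0]],
])

```text
clock: 11.4
tcp_pos: [0.4203, 0.0068, 0.186]
tool_rot: [180.0, -0.0, -79.8]
wrist_force: [-0.6, -0.2, -0.1]
finger_gap: -0.0003
```

Emit:
servo_tool([
  [[0,0,0.05],[0,0,0]],
  [[0,0,0.1],[0,0,0]],
  [[0,0,0.15],[0,0,0]],
  [[0,0,0.2],[0,0,0]],
  [[0,0,0.25],[0,0,0]],
])

```text
clock: 11.9
tcp_pos: [0.4204, 0.0069, 0.184]
tool_rot: [-180.0, -0.0, -79.7]
wrist_force: [-3.2, -0.0, 7.6]
finger_gap: -0.0
```

```bash
python3 - <<'E'
from h import *
togo(world(.1,-.092,.184),-79.65)
E
```

```text
shift cm [-0.02  0.03  0.  ] rotvec [-0.01 -0.01 -0.09] | tcp [0.4204 0.0069 0.184 ] rot [-1.7999e+02 -1.0000e-02 -7.9740e+01] F [-3.18 -0.04  7.6 ] gap -0.0 t 11.9
```

Emit:
servo_tool([
  [[0.18,0,0.4],[0,-2.29,0]],
  [[0.34,0,0.81],[0,-4.58,0]],
  [[0.48,0,1.23],[0,-6.88,0]],
  [[0.61,0,1.65],[0,-9.17,0]],
  [[0.71,0,2.08],[0,-11.46,0]],
])

```text
clock: 12.4
tcp_pos: [0.4218, 0.0, 0.1635]
tool_rot: [-180.0, 11.6, -79.7]
wrist_force: [-2.7, 0.7, 7.7]
finger_gap: -0.0001
```

```bash
cat >> h.py <<'E'
def tilt():
    s=r.state();p=s['tcp_pos'];q=stand(p);f=s['wrist_force'];fs=[f[:2]@E,f[:2]@N,f[2]]
    x=q[0];z=p[2]-.138;th=np.arctan2(.046,.1)-np.arctan2(z,x)
    R=Ro.from_euler('xyz',s['tool_rot'],degrees=True); zt=R.as_matrix()[:,2]
    F=np.array(f)@(-zt)
    print('t',s['clock'],'stand',np.round([x,q[1],p[2]],4),'theta',round(th,3),'rad',round(np.hypot(x,z),4),'(0.1101) tooltilt',round(np.arctan2(-(zt[:2]@E),-zt[2]),3),'F stand',np.round(fs,1),'Fnormal',round(F,2))
E
python3 - <<'E'
from h import *
tilt()
for n in ('scene','top'): shot(n,n+'4')
E
```

```text
t 12.4 stand [ 0.1073 -0.0915  0.1635] theta 0.198 rad 0.1103 (0.1101) tooltilt 0.202 F stand [-1.2 -2.5  7.7] Fnormal 7.27
```

View pics/scene4.png

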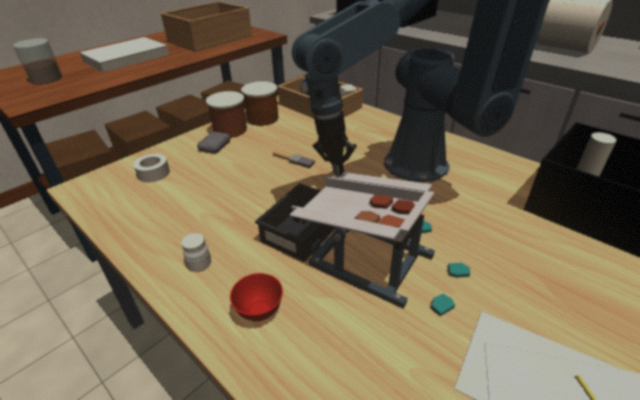

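Emit:
servo_tool([
  [[0.18,0,0.4],[0,-2.29,0]],
  [[0.34,0,0.81],[0,-4.58,0]],
  [[0.48,0,1.23],[0,-6.88,0]],
  [[0.61,0,1.65],[0,-9.17,0]],
  [[0.71,0,2.08],[0,-11.46,0]],
])

```text
clock: 13.0
tcp_pos: [0.4226, -0.0032, 0.1417]
tool_rot: [-179.9, 22.9, -79.7]
wrist_force: [-3.0, -1.2, 7.6]
finger_gap: -0.0001
```

```bash
python3 - <<'E'
from h import *
tilt()
E
```

```text
t 13.0 stand [ 0.1106 -0.0913  0.1417] theta 0.397 rad 0.1107 (0.1101) tooltilt 0.4 F stand [ 0.6 -3.2  7.6] Fnormal 7.23
```

Emit:
servo_tool([
  [[0.09,0,0.2],[0,-1.15,0]],
  [[0.18,0,0.4],[0,-2.29,0]],
  [[0.26,0,0.61],[0,-3.44,0]],
  [[0.26,0,0.61],[0,-3.44,0]],
  [[0.26,0,0.61],[0,-3.44,0]],
])

```text
clock: 13.5
tcp_pos: [0.4226, -0.0034, 0.1349]
tool_rot: [-180.0, 26.3, -79.7]
wrist_force: [-1.1, -1.6, 6.6]
finger_gap: 0.0003
```

```bash
python3 - <<'E'
from h import *
tilt()
for n in ('scene','top'): shot(n,n+'5')
s=cv2.imread('pics/scene5.png')[130:310,220:450];cv2.imwrite('pics/s5c.png',cv2.resize(s,None,fx=3.2,fy=3.2))
E
```

```text
t 13.5 stand [ 0.1108 -0.0914  0.1349] theta 0.459 rad 0.1108 (0.1101) tooltilt 0.459 F stand [ 1.4 -1.3  6.6] Fnormal 6.52
```

View pics/s5c.png

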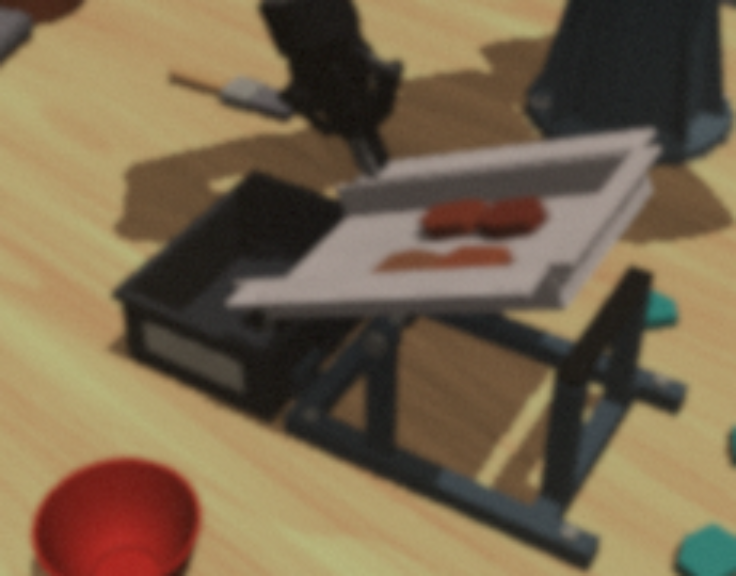

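The fragments (430-545, 215-255 in the crop) have started sliding and the lip is over the box. Now a fine approach to the rim.

Emit:
servo_tool([
  [[0.02,0,0.05],[0,-0.29,0]],
  [[0.045,0,0.1],[0,-0.57,0]],
  [[0.07,0,0.15],[0,-0.86,0]],
  [[0.09,0,0.2],[0,-1.15,0]],
  [[0.09,0,0.2],[0,-1.15,0]],
])

```text
clock: 14.1
tcp_pos: [0.4226, -0.0033, 0.1324]
tool_rot: [-179.9, 27.5, -79.7]
wrist_force: [0.7, -3.2, 4.8]
finger_gap: 0.0001
```

```bash
python3 -c "
from h import *
tilt()"
```

```text
t 14.1 stand [ 0.1107 -0.0914  0.1324] theta 0.482 rad 0.1108 (0.1101) tooltilt 0.479 F stand [3.3 0.1 4.8] Fnormal 5.79
```

Emit:
servo_tool([
  [[0.02,0,0.05],[0,-0.29,0]],
  [[0.045,0,0.1],[0,-0.57,0]],
  [[0.07,0,0.15],[0,-0.86,0]],
  [[0.09,0,0.2],[0,-1.15,0]],
  [[0.09,0,0.2],[0,-1.15,0]],
])

```text
clock: 14.6
tcp_pos: [0.4226, -0.0032, 0.1302]
tool_rot: [-179.9, 28.6, -79.7]
wrist_force: [0.1, -3.5, 6.0]
finger_gap: 0.0
```

```bash
python3 -c "
from h import *
tilt()"
```

```text
t 14.6 stand [ 0.1105 -0.0914  0.1302] theta 0.502 rad 0.1108 (0.1101) tooltilt 0.499 F stand [ 3.5 -0.5  6. ] Fnormal 6.94
```

Emit:
servo_tool([
  [[0.02,0,0.04],[0,-0.23,0]],
  [[0.035,0,0.08],[0,-0.46,0]],
  [[0.055,0,0.12],[0,-0.69,0]],
  [[0.07,0,0.15],[0,-0.86,0]],
  [[0.07,0,0.15],[0,-0.86,0]],
])

```text
clock: 15.1
tcp_pos: [0.4226, -0.0031, 0.1293]
tool_rot: [-179.9, 29.5, -79.7]
wrist_force: [-1.7, -4.1, 12.2]
finger_gap: -0.0003
```

```bash
python3 - <<'E'
from h import *
tilt()
for n in ('scene','top'): shot(n,n+'6')
s=cv2.imread('pics/scene6.png')[130:310,220:450];cv2.imwrite('pics/s6c.png',cv2.resize(s,None,fx=3.2,fy=3.2))
tilt()
E
```

```text
t 15.1 stand [ 0.1105 -0.0913  0.1293] theta 0.51 rad 0.1109 (0.1101) tooltilt 0.515 F stand [ 3.7 -2.4 12.2] Fnormal 12.48
t 15.2 stand [ 0.1105 -0.0913  0.1293] theta 0.51 rad 0.1109 (0.1101) tooltilt 0.515 F stand [ 3.8 -2.6 11.7] Fnormal 12.04
```

View pics/s6c.png

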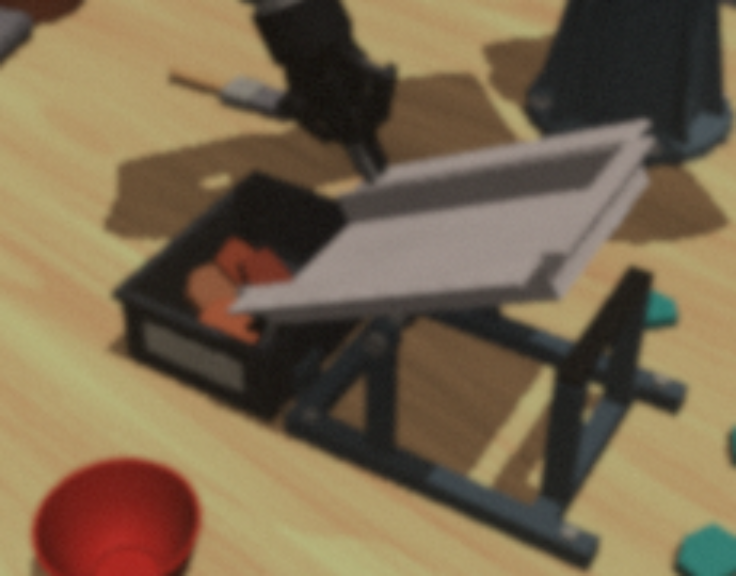

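The strip is on the rim: the push rose from about 7 N to 12 N within 1 mm at 0.51 rad. All four fragments are in the box (190-290, 245-335 in the crop). I'll add a touch more and hold.

Emit:
servo_tool([
  [[0,0,0.02],[0,0,0]],
  [[0,0,0.04],[0,0,0]],
  [[0,0,0.04],[0,0,0]],
  [[0,0,0.04],[0,0,0]],
  [[0,0,0.04],[0,0,0]],
])

```text
clock: 15.7
tcp_pos: [0.4226, -0.0031, 0.1292]
tool_rot: [-179.9, 29.5, -79.7]
wrist_force: [-2.7, -5.8, 15.2]
finger_gap: 0.0001
```

Emit:
servo_tool([
  [[0,0,0],[0,0,0]],
  [[0,0,0],[0,0,0]],
  [[0,0,0],[0,0,0]],
  [[0,0,0],[0,0,0]],
  [[0,0,0],[0,0,0]],
])

```text
clock: 16.2
tcp_pos: [0.4226, -0.0031, 0.1292]
tool_rot: [-179.9, 29.5, -79.7]
wrist_force: [-2.8, -5.7, 14.2]
finger_gap: -0.0002
```

```bash
python3 - <<'E'
from h import *
tilt()
for n in ('scene','top'): shot(n,n+'7')
s=cv2.imread('pics/scene7.png')[170:260,230:380];s=cv2.resize(s,None,fx=4,fy=4)
t=cv2.imread('pics/top7.png')[150:270,190:390];cv2.imwrite('pics/s7c.png',s);cv2.imwrite('pics/t7c.png',cv2.resize(t,None,fx=3.5,fy=3.5))
E
```

```text
t 16.2 stand [ 0.1105 -0.0913  0.1292] theta 0.511 rad 0.1108 (0.1101) tooltilt 0.514 F stand [ 5.1 -3.8 14.2] Fnormal 14.92
```

View pics/s7c.png

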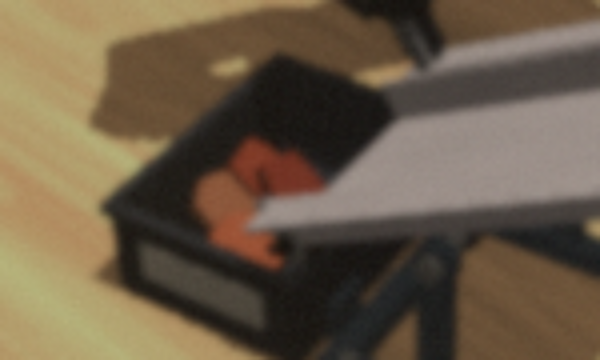

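View pics/t7c.png

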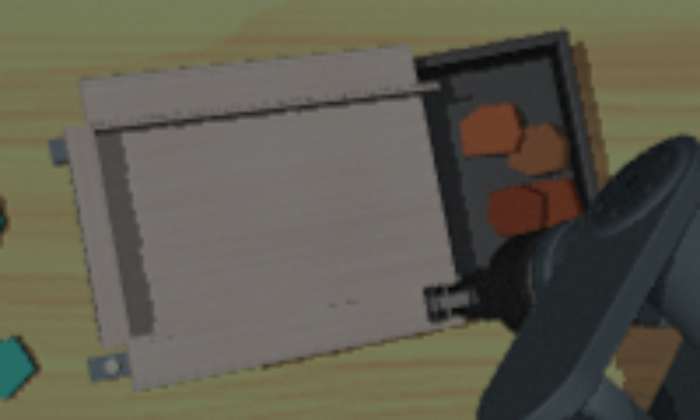

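The tray is empty and all four fragments lie on the box's floor (top crop 490,130; 540,150; 518,210; 560,200). The rim load is roughly 5-6 N. I'll hold one more second, then ease back along the arc.

Emit:
servo_tool([
  [[0,0,0],[0,0,0]],
  [[0,0,0],[0,0,0]],
  [[0,0,0],[0,0,0]],
  [[0,0,0],[0,0,0]],
  [[0,0,0],[0,0,0]],
])

```text
clock: 16.8
tcp_pos: [0.4226, -0.0031, 0.1292]
tool_rot: [-179.9, 29.5, -79.7]
wrist_force: [-2.6, -5.7, 14.1]
finger_gap: -0.0002
```

Emit:
servo_tool([
  [[0,0,0],[0,0,0]],
  [[0,0,0],[0,0,0]],
  [[0,0,0],[0,0,0]],
  [[0,0,0],[0,0,0]],
  [[0,0,0],[0,0,0]],
])

```text
clock: 17.3
tcp_pos: [0.4226, -0.0031, 0.1292]
tool_rot: [-179.9, 29.5, -79.7]
wrist_force: [-3.3, -6.4, 14.5]
finger_gap: -0.0
```

Emit:
servo_tool([
  [[-0.07,0,-0.15],[0,0.86,0]],
  [[-0.14,0,-0.3],[0,1.72,0]],
  [[-0.29,0,-0.59],[0,3.44,0]],
  [[-0.45,0,-0.88],[0,5.16,0]],
  [[-0.62,0,-1.16],[0,6.88,0]],
])

```text
clock: 17.8
tcp_pos: [0.4226, -0.0034, 0.1416]
tool_rot: [-179.9, 22.5, -79.7]
wrist_force: [0.7, -4.4, 4.9]
finger_gap: 0.0004
```

```bash
python3 -c "
from h import *
tilt()"
```

```text
t 17.8 stand [ 0.1108 -0.0914  0.1416] theta 0.399 rad 0.1108 (0.1101) tooltilt 0.392 F stand [ 4.5 -0.1  4.9] Fnormal 6.22
```

Emit:
servo_tool([
  [[-0.14,0,-0.3],[0,1.72,0]],
  [[-0.29,0,-0.59],[0,3.44,0]],
  [[-0.45,0,-0.88],[0,5.16,0]],
  [[-0.62,0,-1.16],[0,6.88,0]],
  [[-0.8,0,-1.44],[0,8.59,0]],
])

```text
clock: 18.3
tcp_pos: [0.4223, -0.0016, 0.1581]
tool_rot: [-179.9, 13.8, -79.7]
wrist_force: [0.1, -4.3, 5.6]
finger_gap: -0.0002
```

```bash
python3 -c "
from h import *
tilt()"
```

```text
t 18.3 stand [ 0.109  -0.0914  0.1581] theta 0.248 rad 0.1108 (0.1101) tooltilt 0.242 F stand [ 4.2 -0.6  5.6] Fnormal 6.42
```

Emit:
servo_tool([
  [[-0.14,0,-0.3],[0,1.72,0]],
  [[-0.29,0,-0.59],[0,3.44,0]],
  [[-0.45,0,-0.88],[0,5.16,0]],
  [[-0.62,0,-1.16],[0,6.88,0]],
  [[-0.8,0,-1.44],[0,8.59,0]],
])

```text
clock: 18.8
tcp_pos: [0.4215, 0.0026, 0.1742]
tool_rot: [-179.9, 5.2, -79.7]
wrist_force: [-0.6, -4.8, 5.6]
finger_gap: -0.0
```

```bash
python3 -c "
from h import *
tilt()"
```

```text
t 18.8 stand [ 0.1047 -0.0914  0.1742] theta 0.098 rad 0.1108 (0.1101) tooltilt 0.092 F stand [ 4.6 -1.4  5.6] Fnormal 5.97
```

Emit:
servo_tool([
  [[-0.09,0,-0.2],[0,1.15,0]],
  [[-0.19,0,-0.4],[0,2.29,0]],
  [[-0.29,0,-0.59],[0,3.44,0]],
  [[-0.35,0,-0.69],[0,4.01,0]],
  [[-0.4,0,-0.78],[0,4.58,0]],
])

```text
clock: 19.3
tcp_pos: [0.421, 0.0059, 0.1824]
tool_rot: [-179.9, 0.7, -79.7]
wrist_force: [-0.0, -4.8, 7.3]
finger_gap: 0.0
```

```bash
python3 -c "
from h import *
tilt()"
```

```text
t 19.3 stand [ 0.1013 -0.0913  0.1824] theta 0.018 rad 0.1106 (0.1101) tooltilt 0.012 F stand [ 4.7 -0.9  7.3] Fnormal 7.35
```

Emit:
servo_tool([
  [[0,0,-0.05],[0,0,0]],
  [[0,0,-0.1],[0,0,0]],
  [[0,0,-0.15],[0,0,0]],
  [[0,0,-0.2],[0,0,0]],
  [[0,0,-0.25],[0,0,0]],
])

```text
clock: 19.8
tcp_pos: [0.4206, 0.0067, 0.1841]
tool_rot: [-180.0, 0.9, -79.7]
wrist_force: [1.2, -0.9, 1.5]
finger_gap: -0.0002
```

```bash
python3 -c "
from h import *
tilt()"
```

```text
t 19.8 stand [ 0.1005 -0.0916  0.1841] theta 0.001 rad 0.1105 (0.1101) tooltilt 0.015 F stand [1.1 1.  1.5] Fnormal 1.53
```

Tray is level and the contact force is fading. I'll lift slowly, then get clear.

Emit:
servo_tool([
  [[0,0,-0.1],[0,0,0]],
  [[0,0,-0.3],[0,0,0]],
  [[0,0,-0.8],[0,0,0]],
  [[0,0,-2],[0,0,0]],
  [[0,0,-4],[0,0,0]],
])

```text
clock: 20.3
tcp_pos: [0.4196, 0.0062, 0.2241]
tool_rot: [179.9, 0.9, -79.7]
wrist_force: [1.8, 0.5, 0.0]
finger_gap: -0.0003
```

Emit:
servo_tool([
  [[4,1,-2],[0,0,0]],
  [[8,2,-3],[0,0,0]],
  [[13,4,-4],[0,0,0]],
  [[17,6,-4],[0,0,0]],
  [[20,8,-4],[0,0,0]],
])

```text
clock: 20.8
tcp_pos: [0.377, -0.2085, 0.2626]
tool_rot: [-179.9, 0.7, -79.8]
wrist_force: [0.5, 0.2, -1.1]
finger_gap: -0.0004
```

Emit:
servo_tool([
  [[4,1,0],[0,0,0]],
  [[8,2,0],[0,0,0]],
  [[10,3,0],[0,0,0]],
  [[10,3,0],[0,0,0]],
  [[10,3,0],[0,0,0]],
])

```text
clock: 21.3
tcp_pos: [0.3656, -0.3093, 0.2598]
tool_rot: [-180.0, 0.9, -79.8]
wrist_force: [0.6, 0.2, 0.2]
finger_gap: 0.0
```

```bash
python3 - <<'E'
from h import *
for n in ('scene','top'): c=shot(n,n+'8')
P=pts(c);z=P[...,2];S=(P[...,:2]-O);sx=S@E;sy=S@N
m=(sx>.15)&(sx<.29)&(abs(sy)<.13)&(z>.068)&(z<.1)
print(m.sum(),edges(P,m,TY,'x'),edges(P,m,TY,'y'),'want centre .5065, far .2235')
k=(abs(sy)>.085)&(abs(sy)<.103)&(sx>-.14)&(sx<.115)&(z>.1);print('flange slope',np.polyfit(sx[k],z[k],1))
cv2.imwrite('pics/t8c.png',cv2.resize(c['img'][80:300,170:470],None,fx=2.6,fy=2.6))
E
```

```text
550 [(np.float64(-0.33), np.float64(0.4028), 20, 20), (np.float64(0.37), np.float64(0.61), 20, 20)] [(np.float64(-0.08), np.float64(0.2151), 46, 46), (np.float64(0.2), np.float64(0.2235), 46, 46)] want centre .5065, far .2235
flange slope [0.00206107 0.18297307]
```

View pics/t8c.png

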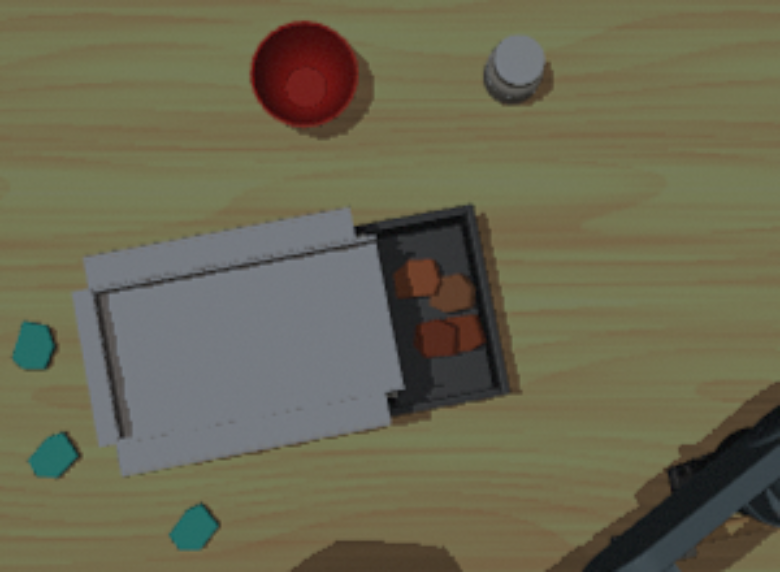

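View pics/scene8.png

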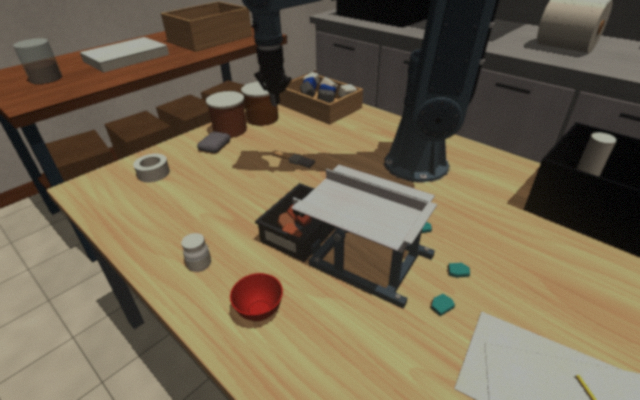

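The tray is level and empty. All four orange fragments are in the box (crop 417,278; 453,293; 437,338; 467,332) and the box is still home. Bowl, jar, brush and turquoise pieces are where they started, and the arm is clear. Handing in.

```bash
python3 -c "
from h import *
print(r.close_job())"
```

```text
the job is handed in; nothing more can be done
None
```

The job is done and handed in at about 21 s of the 72 s allowed; no verdict was reported.

- **Box:** I pinched it by its far rim, slid it straight and felt it touch the stops. The force at the wrist rose to about 9 N and the box stopped moving.
- **Pressing:** I tilted the tray from the right-hand flange until the rubber strip met the rim at about 0.51 rad. The push there rose from about 7 N to about 15 N, which I estimate at 5–6 N on the rim. The rim force is worked out from the push, not measured directly.
- **Timing of the slide:** The fragments began sliding at about 0.46 rad, before the strip touched. All four were in the box in the first picture taken after contact. I then held the press for about 2 s.
- **Easing back:** I brought the tray up to level by hand at about 0.3 rad/s before lifting off.

**Last checks:**
- The tray is level and empty, and all four orange fragments are in the box.
- The box is within about 0.5 mm of home. Its sides read up to 0.4° off square, in opposite directions, which is measurement noise.
- The bowl, jar, brush and turquoise pieces were left alone and look unmoved.
- No check failed.

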